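# Set the sieve shaker to speed four and start it

### The job

The bench sieve shaker has to run at speed four: with a fingertip, push its grey pointer selector round clockwise, click by click, until it rests in the click at the four white dots, and do not let it click on past them to five. Only then press the green start button right down and let it come back up. Do not take the selector between the fingers, and leave the sieve and everything else on the bench standing where they are.

Things in the scene. Friction and masses are not known exactly. Their poses are not given: they have to be found in the camera images.
- shaker: Fixed grey sieve shaker. Origin on the bench under the selector's axis; x to its far side, y to its sieve side (robot's left), z up; place and yaw vary. Control half: x -75..75, y -80..80 mm, flat black panel on top at z = 60. Sieve half: y 80..220 mm, 32 mm high; its plate (radius 60 mm, centre y = 150) carries a fixed pan and the loose sieve, up to z = 116.
- selector (a joint): Selector angle in rad, growing clockwise seen from above: 0 off, 0.524 one, 1.047 two, 1.571 three, 2.094 four, 2.618 five (end stop just beyond). Starts in off, one or two. Spring detents: pushed a little over half-way it snaps into the next click by itself and stays there; passing takes about 0.11 N m (3 to 4 N at 30 mm from the axis).
- selector_hub (a point): Point on the selector's axis at panel height; frame turns with it: x along the pointer, z up. Grey bar knob: bar 11 mm thick, from 14 mm behind to 42 mm in front of the axis (white-lined pointer end), 6 to 28 mm above the panel; round hub of radius 15 mm (19 below 6 mm height). Push its upright flat flank at +y of this frame to turn it clockwise.
- panel_center (a point): Point fixed on the panel at the selector's axis, axes as the shaker's. Scale round it, clockwise, from 45 mm radius outward, every 30 degrees: a red bar (off), then rows of one, two, three, four and five white dots. Off lies 75 degrees to the left of the x axis, four dots 45 degrees to the right of it, five dots 75 degrees to the right.
- start_top (a point): Centre of the top of the round green start button (radius 13 mm) in its grey collar, on the panel at x = -50, y = -52 mm of the shaker's frame; it is pressed straight down.
- start (a joint): Travel of the start button in m: 0 = up, 0.006 = fully down, which takes 5 N; it springs back.
- sieve: Loose brass sieve, 102 mm wide, 42 mm high, standing on the shaker's fixed brass pan; origin under its centre. To be left alone.
- tin: Loose aluminium moisture tin, 60 mm wide, 39 mm high, left of the shaker; origin under its centre. To be left alone.
- jar: Loose white jar with blue cap, 44 mm wide, 60 mm high, close to the right of the shaker; origin under its centre. To be left alone.
- cube: Loose grey mortar cube, 50 mm, at the left; origin under its centre. To be left alone.
- tape: Loose orange tape measure, 64x76x33 mm, at the left; origin under its centre. To be left alone.
- marker: Loose yellow paint marker, 19 mm thick, 135 mm long, lying at the bench's front edge; origin under its middle. To be left alone.

How it is judged (in metres and radians):
On the way, in this order (a step that is already met when the one before it is completed fails the run):
1. the selector rests in the click at four dots (value of joint selector between 1.964 and 2.224 rad and velocity of joint selector between -0.2 and 0.2 rad/s), for 0.2 s.
2. with the selector at four, the start button is pressed right down (value of joint selector between 1.964 and 2.224 rad and value of joint start above 0.0045 m), for 0.05 s.
At the end, for the whole second after the job is handed in: The selector rests within 0.13 rad of the four-dot click, the start button is up again (within 1.5 mm), and sieve, tin, jar, cube, tape measure and marker are within 15 mm of where they stood (value of joint selector between 1.964 and 2.224 rad and value of joint start below 0.0015 m and not (distance of tin from where it was at the start of the episode above 0.015 m) and not (distance of jar from where it was at the start of the episode above 0.015 m) and not (distance of cube from where it was at the start of the episode above 0.015 m) and not (distance of tape from where it was at the start of the episode above 0.015 m) and not (distance of marker from where it was at the start of the episode above 0.015 m) and not (distance of sieve from where it was at the start of the episode above 0.015 m)); the robot touches nothing.
It fails at once if the selector clicks on past four dots (value of joint selector above 2.409 rad).
It fails at once if the start button is pressed while the selector is not at four (value of joint start above 0.003 m and not (value of joint selector between 1.964 and 2.224 rad)).
It fails at once if the selector's bar is taken between the fingers (contact force between the fingers and shaker above 0.3 N and y of the grasp point in the frame of selector_hub between -0.006 and 0.006 m and x of the grasp point in the frame of selector_hub between -0.02 and 0.044 m and z of the grasp point in the frame of selector_hub below 0.04 m).
It fails at once if the sieve or another bystander is shifted or lifted by more than 20 mm (distance of any of tin, jar, cube, tape, marker, sieve from where it was at the start of the episode above 0.02 m).
It also fails if it takes over 64 s, if anything falls off the work surface, if the arm or the gripper's body presses on something with over 40 N, if the wrist force passes 120 N, or if a joint passes its speed limit or range.

### The arm

A 7-joint arm with a two-finger parallel gripper is mounted at the origin on a cart in front of the work surface, level with it; the furniture and walls round the work are solid. World frame = base frame: x ahead of the robot, y to its left, z up, the work surface at z = 0. Lengths are in m, angles in degrees, forces in N, time in s.
With the tool pointing down it reaches from about 0.425 to 1.025 m from the base axis. Payload 9.4 kg.
Tool frame: the origin (TCP) lies midway between the tips of the shut fingers; the grasp point (between the pads) lies 19 mm behind it; x points along the fingers, z is the direction in which the jaws open and shut, and the axes are right-handed (so a half turn about x gives the same grasp; the last joint's range is limited). The gripper opens to 85 mm and grips with 20 to 120 N. Pads are 22 mm wide; open, the fingers measure 114 mm over their backs; the gripper's body (76 mm by 85 mm) begins 54 mm behind the grasp point. The pads swing forward as they close: fully open they stand 13 mm farther back than shut.
Start: joints at [-76.816, 34.337, -0.143, 91.639, 0.103, 54.024, -4.572], TCP at [0.219, 0.691, 0.231] pointing down, gripper open.
Joint ranges: [-147.43, 147.43], [-19.82, 112.94], [-74.19, 73.91], [6.32, 146.72], [-59.91, 239.91], [6.04, 106.73], [-150.56, 150.56]. Speed limits (degrees/s): [127.2, 127.2, 172.46, 172.46, 180, 180, 180].

### API

Orientations are given as [roll, pitch, yaw] about the fixed x, y, z axes, in that order (R = Rz(yaw) Ry(pitch) Rx(roll)).
In Python, from bench import ctrl gives the robot as it stands. The module is installed in compiled form; this text tells all that it offers.
- The arm moves only by the tool jog_arm, never from a script. Its argument "rows" is a list of rows, each a list of 5 numbers: the finger opening in m, from 0 to 0.0854, then the shift along the world's x, y, z in m, then the turn about the world's z in degrees. A call has 1 to 10 rows; each row is the pose to reach, as a shift and turn from the pose commanded when the call began; what a row does not reach only later rows make up. A row lasts 1/8 s, in which the tool goes at most 62.5 mm and 10.7 degrees, less where a joint would pass 70% of its speed; a pose out of reach is approached as far as the arm can. A call with a gripper value outside its range is refused whole. The fingers move at their own pace and stop on an object; "squeeze" is the grip in N (left out, the last holds). Time passes only in rows, so rows that repeat a pose let the fingers close. It gives the time, the measured TCP pose, the force and the opening at its end, in the units of the state.
- ctrl.get_obs(): the state, without advancing time (a new reading comes with each control period).
- ctrl.grab_frame(name): name is "side" or "top"; returns a dict with "color" (384x512x3 uint8, red, green, blue), "fx", "fy", "cx", "cy" (pixels), "world_to_cam" (4x4, takes a point from world to camera coordinates). Camera axes: x right, y up, looking along -z (the intrinsics and any distortion apply to the point x, -y, -z); pixel columns grow to the right and rows downward; lengths in m; the calibration is good to about 2 mm. A picture is of the moment at which its call begins. There is no depth.
- ctrl.sign_off(): hands the job in, once; it reports no verdict.
The state is a dict: "t": time; "qpos": joint angles; "joint_velocities": joint speeds; "joint_torque": joint torques, N m; "tool_pos": TCP position; "tcp_rot": TCP orientation; "contact_force": force on the tool from outside, world axes, zero at the start; "moment": the same for the moment, N m; "grip_width": finger opening in m.
Only numpy, scipy, OpenCV 4.12 (cv2) and the standard library are available. Lean on these libraries where they do the work, as an engineer would, in place of code of your own. Each camera call takes 0.05 s, during which the arm holds its last target.

## Working session

There is one attempt and no reset: what is moved stays moved. The work goes in short steps, Python scripts to look and compute and a tool call to move; the robot and the scene stay as the last step left them, time stands still between calls to the robot, and variables do not carry over. Pictures are saved under pics/ and viewed, and the job is handed in when it is done.

Besides the shell and the picture viewer there is one more tool, called after "Emit:" by a JSON object that holds its "op" and its "data", one argument or row to a line. jog_arm: Moves the arm, as the interface text tells. Its arguments: {"type":"object","properties":{"rows":{"type":"array"},"squeeze":{"type":"number"}},"required":["rows"]}

```bash
mkdir -p pics; python3 - <<'E'
from bench import ctrl
import cv2,pickle
o=ctrl.get_obs();print(o)
for n in("side","top"):
    f=ctrl.grab_frame(n);pickle.dump(f,open(f"{n}0.pkl","wb"))
    cv2.imwrite(f"pics/{n}0.png",cv2.resize(f["color"][:,:,::-1],(768,576)))
    print(n,f["fx"],f["fy"],f["cx"],f["cy"],f["world_to_cam"],[k for k in f])
E
```

```text
{'t': 0.0, 'qpos': array([-76.8167341 ,  34.38666414,  -0.14813056,  91.68174101,
         0.10403944,  54.02410048,  -4.57085019]), 'joint_velocities': array([-0.0109735 ,  0.03670421,  0.01188241,  0.02951856, -0.02663774,
        0.08764117, -0.00093285]), 'joint_torque': array([-1.52666064e-03, -7.76435781e+01,  1.56417310e+00, -2.58036250e+01,
        1.22328883e-02,  8.73930403e-03, -7.69828574e-06]), 'tool_pos': array([0.21880021, 0.69068691, 0.23038423]), 'tcp_rot': array([-175.1584869 ,   89.90762707, -102.72910611]), 'contact_force': array([-0.1813008 , -0.50175645,  0.17582516]), 'moment': array([-0.0073336 , -0.00777969,  0.04771712]), 'grip_width': 0.0853993333678611}
side 346.4588134475051 346.4588134475051 249.60357593122353 193.56174556456764 [[ 9.99915376e-01 -1.30002768e-02  4.83024057e-04 -4.73488976e-01]
 [ 8.03714816e-03  6.46520464e-01  7.62854307e-01 -1.08187204e-01]
 [-1.02296021e-02 -7.62785869e-01  6.46570238e-01 -1.09926138e+00]
 [ 0.00000000e+00  0.00000000e+00  0.00000000e+00  1.00000000e+00]] ['color', 'fx', 'fy', 'cx', 'cy', 'world_to_cam']
top 352.8978450104523 352.8978450104523 254.78638859252604 192.27848737000832 [[-0.01227058 -0.99984654 -0.01250357  0.09236299]
 [ 0.98378152 -0.01430939  0.17879923 -0.45521749]
 [-0.17895071 -0.01010681  0.98380613 -0.94236176]
 [ 0.          0.          0.          1.        ]] ['color', 'fx', 'fy', 'cx', 'cy', 'world_to_cam']
```

View pics/side0.png

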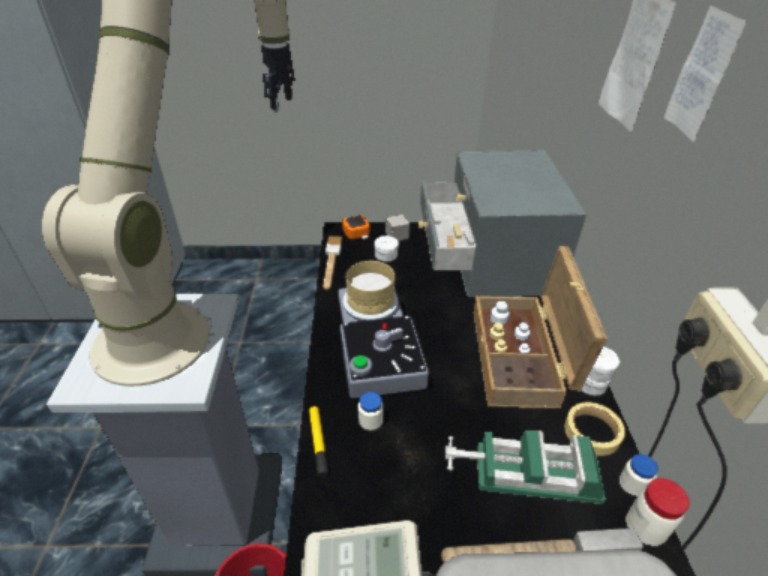

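View pics/top0.png

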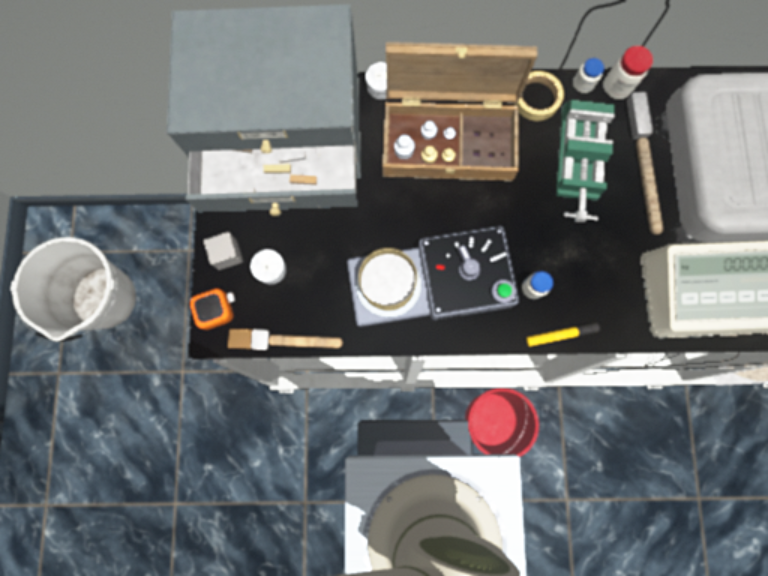

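The side view has the shaker around (383,350), with the green button at (361,364). The top view has the panel around (470,272), the button at (505,290), the red off bar at (440,267) and the pointer towards (462,245). The jar's blue cap is at (541,282). Next I'll zoom in and triangulate.

```bash
cat > h.py <<'E'
import numpy as np,cv2,pickle
def ray(f,u,v):
    M=f["world_to_cam"];R=M[:3,:3];t=M[:3,3]
    d=np.array([(u-f["cx"])/f["fx"],-(v-f["cy"])/f["fy"],-1.])
    return -R.T@t,R.T@d
def onz(f,u,v,z):
    c,d=ray(f,u,v);return c+d*(z-c[2])/d[2]
def proj(f,p):
    q=f["world_to_cam"]@np.append(p,1);return np.array([f["cx"]+f["fx"]*q[0]/-q[2],f["cy"]-f["fy"]*q[1]/-q[2]])
def tri(fa,a,fb,b):
    c1,d1=ray(fa,*a);c2,d2=ray(fb,*b)
    s=np.linalg.lstsq(np.c_[d1,-d2],c2-c1,rcond=None)[0]
    p,q=c1+s[0]*d1,c2+s[1]*d2
    return (p+q)/2,np.linalg.norm(p-q)
def load(n):return pickle.load(open(n+".pkl","rb"))
def cent(f,m):
    n,l,s,c=cv2.connectedComponentsWithStats(m.astype(np.uint8))
    return sorted([(int(s[i,4]),np.round(c[i],2)) for i in range(1,n)],key=lambda x:-x[0])[:5]
E
python3 - <<'E'
from h import *
T,S=load("top0"),load("side0")
for n,f in(("T",T),("S",S)):
    c=f["color"].astype(int);r,g,b=c[...,0],c[...,1],c[...,2]
    print(n,"green",cent(f,(g>120)&(r<80)&(b<110)))
    print(n,"red",cent(f,(r>130)&(g<70)&(b<70)))
    print(n,"blue",cent(f,(b>110)&(r<80)&(g<120)))
a=T["color"][140:225,265:375,::-1];cv2.imwrite("pics/topc.png",cv2.resize(a,None,fx=7,fy=7,interpolation=cv2.INTER_CUBIC)[:600])
a=S["color"][200:275,215:300,::-1];cv2.imwrite("pics/sidec.png",cv2.resize(a,None,fx=8,fy=8,interpolation=cv2.INTER_CUBIC)[:600])
E
```

```text
T green [(43, array([335.26, 192.51])), (5, array([390., 100.])), (4, array([374. ,  96.5])), (4, array([398.5, 101. ])), (3, array([375.,  86.]))]
T red [(51, array([420.73,  41.76])), (34, array([337.21, 263.18])), (18, array([293.11, 177.78])), (9, array([315., 269.])), (8, array([352. , 295.5]))]
T blue [(118, array([395.46,  44.64])), (42, array([361.1, 186.4])), (1, array([182., 320.]))]
S green [(201, array([355.99, 302.19])), (196, array([391.86, 306.13])), (159, array([329.99, 305.16])), (56, array([239.7 , 240.61])), (49, array([374.96, 314.88]))]
S red [(469, array([444.93, 330.67])), (140, array([168.56, 368.19])), (8, array([255.88, 216.88])), (3, array([234., 158.])), (2, array([237.5, 157. ]))]
S blue [(217, array([429.14, 310.17])), (152, array([246.57, 266.93]))]
```

View pics/topc.png

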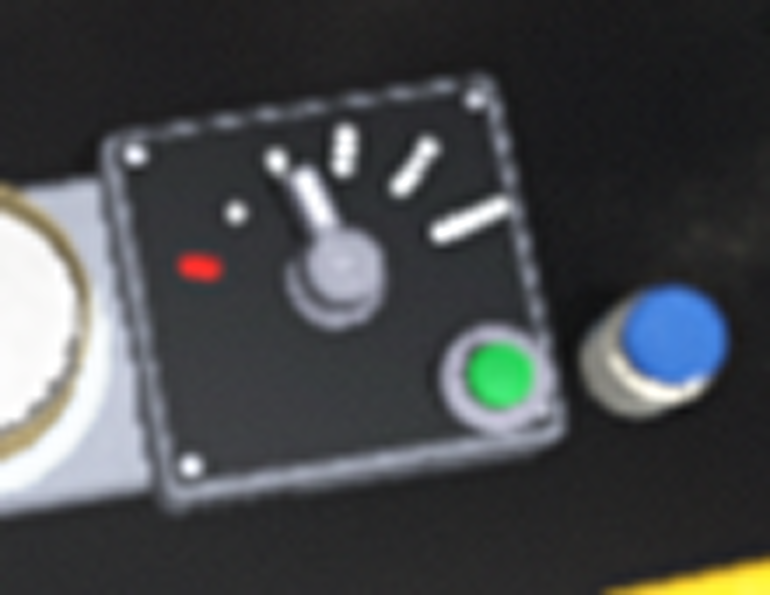

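View pics/sidec.png

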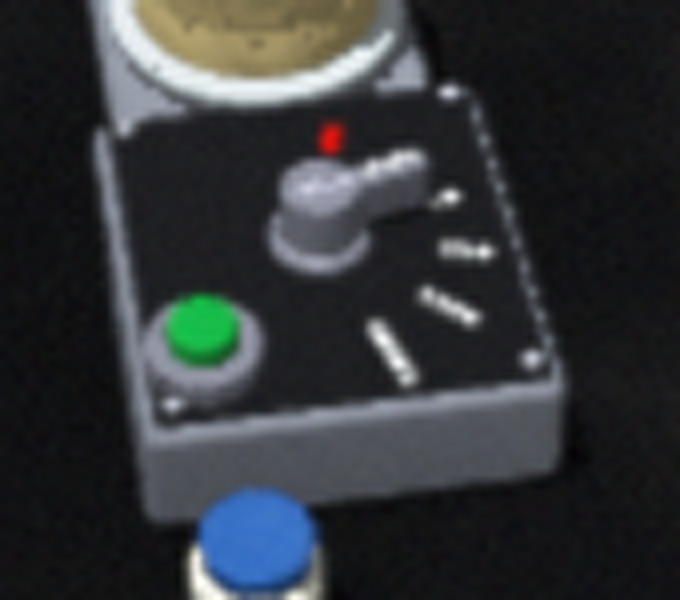

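```bash
python3 - <<'E'
from h import *
T,S=load("top0"),load("side0")
def tc(u,v):return ((u+.5)/7-.5+265,(v+.5)/7-.5+140)
def sc(u,v):return ((u+.5)/8-.5+215,(v+.5)/8-.5+200)
tp={'FL':(135,155),'FR':(475,98),'NL':(190,466),'one':(235,212),'red':(200,267),'five0':(440,235),'five1':(502,205),'four0':(399,189),'four1':(430,146),'three0':(343,170),'three1':(346,132)}
sp={'FL':(449,92),'FR':(531,358),'NR':(172,404),'NL':(125,128),'red':(331,139)}
P={}
for k,v in tp.items(): P[k]=onz(T,*tc(*v),.06)[:2]; print('T',k,P[k].round(4))
Q={}
for k,v in sp.items(): Q[k]=onz(S,*sc(*v),.06)[:2]; print('S',k,Q[k].round(4))
c1=(P['FR']+P['NL'])/2; c2=(Q['FR']+Q['NL'])/2; c3=(Q['FL']+Q['NR'])/2
print("cent",c1,c2,c3)
d=P['FL']-P['FR'];print('yaw T',np.degrees(np.arctan2(-d[0],d[1])))
d=P['FL']-P['NL'];print('yaw T2',np.degrees(np.arctan2(d[1],d[0])))
d=Q['FL']-Q['FR'];print('yaw S',np.degrees(np.arctan2(-d[0],d[1])))
c=c1
for k in P: d=P[k]-c;print(k,np.linalg.norm(d).round(4),np.degrees(np.arctan2(d[1],d[0])).round(1))
p,e=tri(T,(335.26,192.51),S,(239.7,240.61));print('btn',p,e)
p,e=tri(T,(361.1,186.4),S,(246.57,266.93));print('jarcap',p,e)
# pointer tip line
hub=onz(T,*tc(345,262),.088)[:2];tip=onz(T,*tc(303,174),.088)[:2]
d=tip-hub;print('ptr T',hub,tip,np.linalg.norm(d),np.degrees(np.arctan2(d[1],d[0])))
hub=onz(S,*sc(317,188),.088)[:2];tip=onz(S,*sc(420,160),.088)[:2]
d=tip-hub;print('ptr S',hub,tip,np.linalg.norm(d),np.degrees(np.arctan2(d[1],d[0])))
E
```

```text
T FL [0.5381 0.0043]
T FR [ 0.5594 -0.1313]
T NL [ 0.4134 -0.0136]
T one [ 0.5143 -0.0345]
T red [ 0.4923 -0.02  ]
T five0 [ 0.5037 -0.1147]
T five1 [ 0.5155 -0.1397]
T four0 [ 0.5226 -0.0995]
T four1 [ 0.54   -0.1126]
T three0 [ 0.5307 -0.0777]
T three1 [ 0.5462 -0.0796]
S FL [0.5387 0.0062]
S FR [ 0.5593 -0.1296]
S NR [ 0.4344 -0.1488]
S NL [ 0.4142 -0.0123]
S red [ 0.4925 -0.0192]
cent [ 0.48639935 -0.07248571] [ 0.48675097 -0.07092526] [ 0.48656095 -0.07132436]
yaw T 8.91368143346877
yaw T2 8.179895165596053
yaw S 8.613058753908426
FL 0.0926 56.0
FR 0.0938 -38.9
NL 0.0938 141.1
one 0.0471 53.7
red 0.0528 83.6
five0 0.0457 -67.7
five1 0.0733 -66.6
four0 0.0452 -36.7
four1 0.0669 -36.8
three0 0.0446 -6.8
three1 0.0603 -6.8
btn [ 0.44532251 -0.12968069  0.07729991] 0.0016741167674912735
jarcap [ 0.46411862 -0.20522408  0.05879937] 0.0025698212428094517
ptr T [ 0.48714041 -0.07244343] [ 0.5219841  -0.05780883] 0.037792249391126985 22.78276734041944
ptr S [ 0.48565593 -0.07312576] [ 0.5232342  -0.05936266] 0.040019364751630905 20.115339273248484
```

```bash
cat >> h.py <<'E'
C=np.array([.4866,-.0717])
def plan(a,off,r=.033):
    a=np.radians(a);return C+r*np.array([np.cos(a),np.sin(a)])+off*np.array([-np.sin(a),np.cos(a)])
E
python3 - <<'E'
from h import *
from bench import ctrl
from scipy.spatial.transform import Rotation as R
o=ctrl.get_obs();r=R.from_euler('xyz',o['tcp_rot'],degrees=True).as_matrix();print(r.round(3))
z=r[:,2];print('jaw',np.degrees(np.arctan2(z[1],z[0])),o['tool_pos'],o['qpos'])
for a,off in((23,.03),(23,.0165),(-7,.0165),(-32,.0165)):
    p=plan(a,off);print(a,off,p.round(4),(p-o['tool_pos'][:2]).round(4))
E
```

```text
[[-0.    -0.953  0.302]
 [-0.001  0.302  0.953]
 [-1.    -0.    -0.001]]
jaw 72.42527634232201 [0.21886856 0.69076305 0.230495  ] [-76.81662711  34.38190492  -0.14451809  91.67374217   0.10587416
  54.02326586  -4.572925  ]
23 0.03 [ 0.5053 -0.0312] [ 0.2864 -0.722 ]
23 0.0165 [ 0.5105 -0.0436] [ 0.2917 -0.7344]
-7 0.0165 [ 0.5214 -0.0593] [ 0.3025 -0.7501]
-32 0.0165 [ 0.5233 -0.0752] [ 0.3045 -0.766 ]
```

Emit:
{"op": "jog_arm", "data": {
  "rows": [
    [0,0.022,-0.055,0,-4],
    [0,0.044,-0.11,0,-8],
    [0,0.066,-0.165,0,-12],
    [0,0.088,-0.22,0,-16],
    [0,0.11,-0.275,0,-20],
    [0,0.132,-0.33,0,-24],
    [0,0.154,-0.385,0,-28],
    [0,0.176,-0.44,0,-32],
    [0,0.198,-0.495,0,-36],
    [0,0.198,-0.495,0,-36]
  ]
}}

```text
t: 1.35
tool_pos: [0.418, 0.1919, 0.2314]
tcp_rot: [-116.9, 89.9, -80.9]
contact_force: [-0.9, 0.8, 1.0]
grip_width: -0.0001
```

Emit:
{"op": "jog_arm", "data": {
  "rows": [
    [0,0.02,-0.05,0,-3],
    [0,0.04,-0.1,0,-6],
    [0,0.06,-0.15,0,-10],
    [0,0.08,-0.2,0,-13.4],
    [0,0.0885,-0.225,0,-13.4],
    [0,0.0885,-0.225,-0.03,-13.4],
    [0,0.0885,-0.225,-0.06,-13.4],
    [0,0.0885,-0.225,-0.09,-13.4],
    [0,0.0885,-0.225,-0.105,-13.4],
    [0,0.0885,-0.225,-0.105,-13.4]
  ]
}}

```text
t: 2.6
tool_pos: [0.5052, -0.0283, 0.1256]
tcp_rot: [155.4, 89.9, 178.5]
contact_force: [-0.0, -0.6, -0.1]
grip_width: -0.0001
```

```bash
cat > snap.py <<'E'
from h import *
from bench import ctrl
import sys
k=sys.argv[1];o=ctrl.get_obs();print(o['t'],o['tool_pos'].round(4),o['tcp_rot'].round(1),o['contact_force'].round(2))
ims=[]
for n,(x,y) in(("top",(270,135)),("side",(210,185))):
    f=ctrl.grab_frame(n);pickle.dump(f,open(f"{n}{k}.pkl","wb"))
    ims.append(cv2.resize(f["color"][y:y+95,x:x+95,::-1],(399,399),interpolation=cv2.INTER_CUBIC))
cv2.imwrite(f"pics/s{k}.png",np.hstack(ims))
E
python3 snap.py 1
```

```text
2.6 [ 0.5052 -0.0283  0.1256] [155.4  89.9 178.5] [-0.02 -0.6  -0.09]
```

View pics/s1.png

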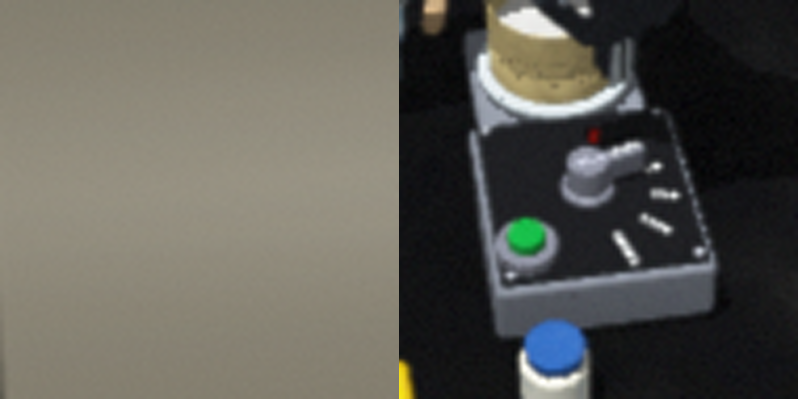

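The arm now hides the panel from the top camera. The side view shows the fingertips at about (622,80), left of and above the pointer, which is still at two. I'll go down beside the flank.

Emit:
{"op": "jog_arm", "data": {
  "rows": [
    [0,0,-0.002,-0.02,0],
    [0,0,-0.002,-0.04,0],
    [0,0,-0.002,-0.05,0],
    [0,0,-0.002,-0.053,0],
    [0,0,-0.002,-0.053,0],
    [0,0,-0.002,-0.053,0]
  ]
}}

```text
t: 3.45
tool_pos: [0.5058, -0.0309, 0.0739]
tcp_rot: [-24.5, 89.9, -1.5]
contact_force: [-0.2, 0.2, 1.0]
grip_width: -0.0
```

```bash
python3 snap.py 2; python3 -c "
from h import *
f=load('side2')
q=proj(f,[.5052,-.0303,.0726]);print(q,(q-[210,185])*4.2+[399,0])"
```

```text
3.45 [ 0.5058 -0.0309  0.0739] [-24.5  89.9  -1.5] [-0.19  0.16  1.03]
[260.35438113 216.44958778] [610.48840074 132.08826869]
```

View pics/s2.png

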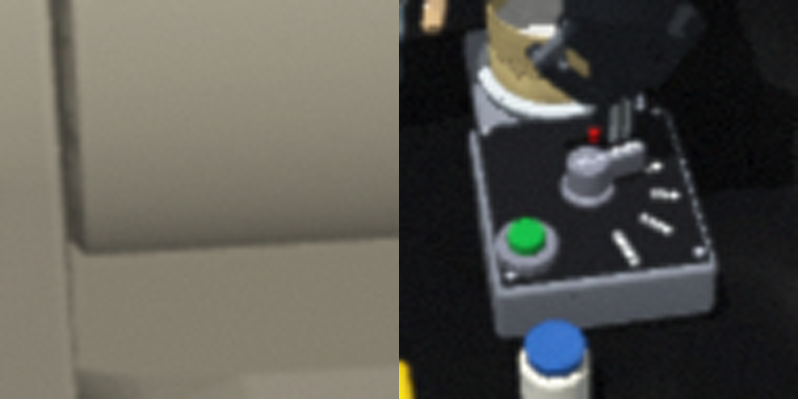

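```bash
python3 - <<'E'
from h import *
p0=np.array([.5053,-.0313])
for a,off in [(23,.024),(23,.02),(23,.0165),(20,.0165),(17,.0165),(14,.0165),(11,.0165),(8,.0165),(6,.0165),(4,.0165),(0,.0165)]:
    print(a,off,(plan(a,off)-p0).round(4),a-23)
E
```

```text
23 0.024 [ 0.0023 -0.0054] 0
23 0.02 [ 0.0039 -0.0091] 0
23 0.0165 [ 0.0052 -0.0123] 0
20 0.0165 [ 0.0067 -0.0136] -3
17 0.0165 [ 0.008 -0.015] -6
14 0.0165 [ 0.0093 -0.0164] -9
11 0.0165 [ 0.0105 -0.0179] -12
8 0.0165 [ 0.0117 -0.0195] -15
6 0.0165 [ 0.0124 -0.0205] -17
4 0.0165 [ 0.0131 -0.0216] -19
0 0.0165 [ 0.0143 -0.0239] -23
```

Emit:
{"op": "jog_arm", "data": {
  "rows": [
    [0,0.002,-0.005,0,0],
    [0,0.004,-0.009,0,0],
    [0,0.005,-0.012,0,0],
    [0,0.0067,-0.0136,0,-3],
    [0,0.008,-0.015,0,-6],
    [0,0.0093,-0.0164,0,-9],
    [0,0.0093,-0.0164,0,-9]
  ]
}}

```text
t: 4.42
tool_pos: [0.5146, -0.0471, 0.0732]
tcp_rot: [177.6, 90.0, -168.4]
contact_force: [-1.6, 1.1, 1.1]
grip_width: 0.0001
```

```bash
python3 snap.py 3
```

```text
4.425 [ 0.5146 -0.0471  0.0732] [ 177.6   90.  -168.4] [-1.6   1.11  1.1 ]
```

View pics/s3.png

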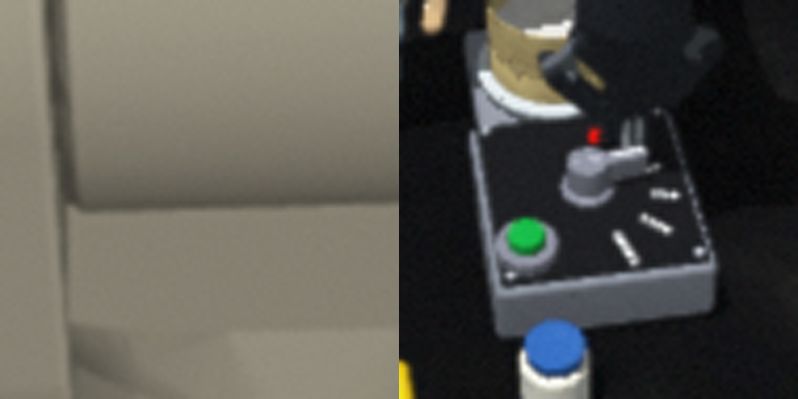

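The pointer has started to follow the fingertip: its end has moved from (640,148) to about (645,155). I'll carry on in small steps to pass the half-way point.

Emit:
{"op": "jog_arm", "data": {
  "rows": [
    [0,0.0012,-0.0015,0,-3],
    [0,0.0024,-0.0031,0,-6],
    [0,0.0031,-0.0041,0,-8],
    [0,0.0038,-0.0052,0,-10],
    [0,0.0038,-0.0052,0,-10]
  ]
}}

```text
t: 5.15
tool_pos: [0.5188, -0.0528, 0.0733]
tcp_rot: [-47.2, 90.0, -43.3]
contact_force: [-0.6, 0.3, 0.6]
grip_width: 0.0003
```

```bash
python3 snap.py 4
```

```text
5.15 [ 0.5188 -0.0528  0.0733] [-47.2  90.  -43.3] [-0.56  0.33  0.57]
```

View pics/s4.png

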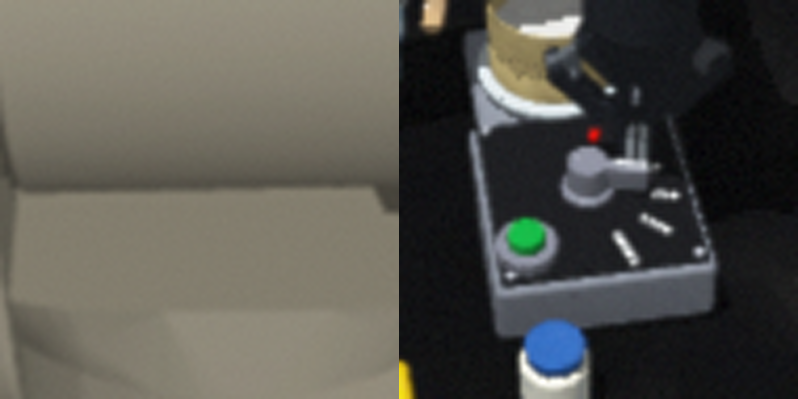

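```bash
python3 - <<'E'
from h import *
for k,hub,tip in((2,(587,154),(638,148)),(3,(587,154),(643,154)),(4,(587,155),(645,164))):
    f=load(f'side{k}')
    w=lambda u,v:onz(f,(u-399+.5)/4.2-.5+210,(v+.5)/4.2-.5+185,.088)[:2]
    h,t=w(*hub),w(*tip);d=t-h;print(k,h,t,np.linalg.norm(d),np.degrees(np.arctan2(d[1],d[0])))
f=load('side4')
cv2.imwrite('pics/z4.png',cv2.resize(f['color'][205:245,235:285,::-1],(750,600),interpolation=cv2.INTER_CUBIC))
E
```

```text
2 [ 0.48637856 -0.065948  ] [ 0.52161482 -0.06055264] 0.03564694107311664 8.705485031422391
3 [ 0.48637856 -0.065948  ] [ 0.52474741 -0.06642822] 0.03837186317719921 -0.7170699178239597
4 [ 0.4863558  -0.06691538] [ 0.52559944 -0.07605174] 0.040293131789422426 -13.10564790665206
```

View pics/z4.png

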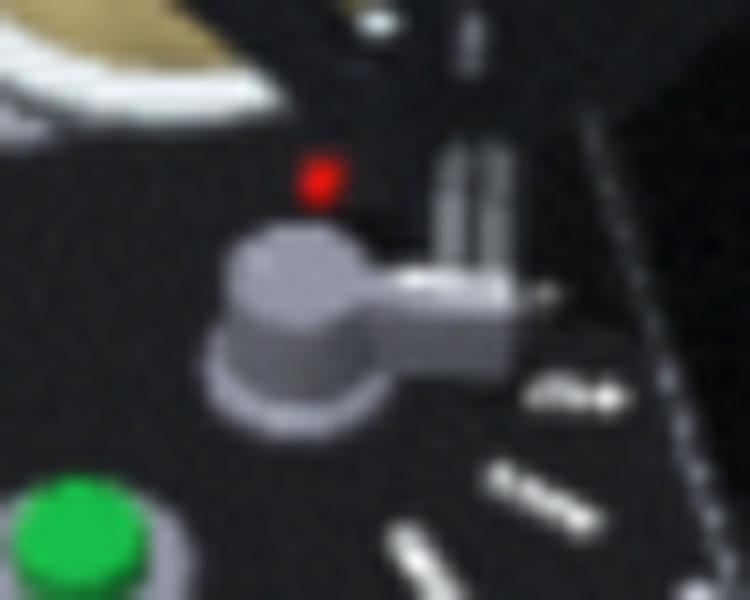

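Magnified, the hub top is at (297,277) and the pointer end at (510,290). That puts the bar at about -6°, in click three, with almost no force on it. I'll work out the steps for the next click.

```bash
python3 - <<'E'
from h import *
p0=np.array([.5053,-.0313])+[.0131,-.0216]
for a in (0,-4,-7,-10,-13,-16,-18,-20,-22,-24,-26,-28): print(a,(plan(a,.0165)-p0).round(4),a-4)
E
```

```text
0 [ 0.0012 -0.0023] -4
-4 [ 0.0023 -0.0046] -8
-7 [ 0.003  -0.0064] -11
-10 [ 0.0036 -0.0083] -14
-13 [ 0.0041 -0.0101] -17
-16 [ 0.0045 -0.012 ] -20
-18 [ 0.0047 -0.0133] -22
-20 [ 0.0049 -0.0146] -24
-22 [ 0.005  -0.0159] -26
-24 [ 0.0051 -0.0171] -28
-26 [ 0.0051 -0.0184] -30
-28 [ 0.0051 -0.0197] -32
```

Emit:
{"op": "jog_arm", "data": {
  "rows": [
    [0,0.0012,-0.0023,0,-4],
    [0,0.0023,-0.0046,0,-8],
    [0,0.003,-0.0064,0,-11],
    [0,0.0036,-0.0083,0,-14],
    [0,0.0041,-0.0101,0,-17],
    [0,0.0045,-0.012,0,-20],
    [0,0.0045,-0.012,0,-20]
  ]
}}

```text
t: 6.12
tool_pos: [0.5232, -0.0643, 0.0733]
tcp_rot: [-5.9, 90.0, -21.9]
contact_force: [1.2, 2.2, 0.6]
grip_width: -0.0003
```

```bash
cat >> snap.py <<'E'
cv2.imwrite(f'pics/z{k}.png',cv2.resize(f['color'][205:245,235:285,::-1],(750,600),interpolation=cv2.INTER_CUBIC))
E
python3 snap.py 5
```

```text
6.125 [ 0.5232 -0.0643  0.0733] [ -5.9  90.  -21.9] [1.17 2.19 0.64]
```

View pics/z5.png

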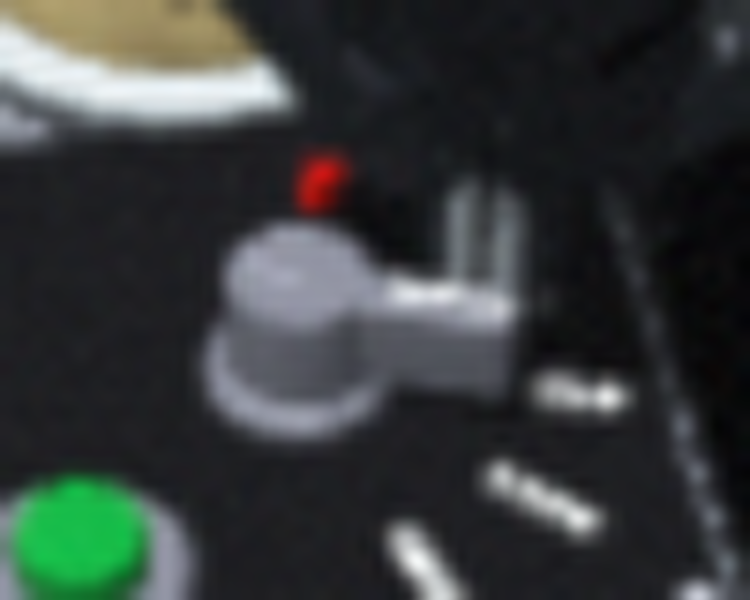

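The bar has moved a little past three, with its end at about (512,308) and roughly 2.5 N pushing back. I'll continue gently.

Emit:
{"op": "jog_arm", "data": {
  "rows": [
    [0,0.0002,-0.0013,0,-2],
    [0,0.0004,-0.0026,0,-4],
    [0,0.0005,-0.0039,0,-6],
    [0,0.0006,-0.0051,0,-8],
    [0,0.0006,-0.0051,0,-8]
  ]
}}

```text
t: 6.85
tool_pos: [0.5233, -0.07, 0.0732]
tcp_rot: [-114.2, 90.0, -138.2]
contact_force: [-0.8, 0.3, 0.0]
grip_width: 0.0001
```

```bash
python3 snap.py 6
```

```text
6.85 [ 0.5233 -0.07    0.0732] [-114.2   90.  -138.2] [-0.81  0.3   0.02]
```

View pics/z6.png

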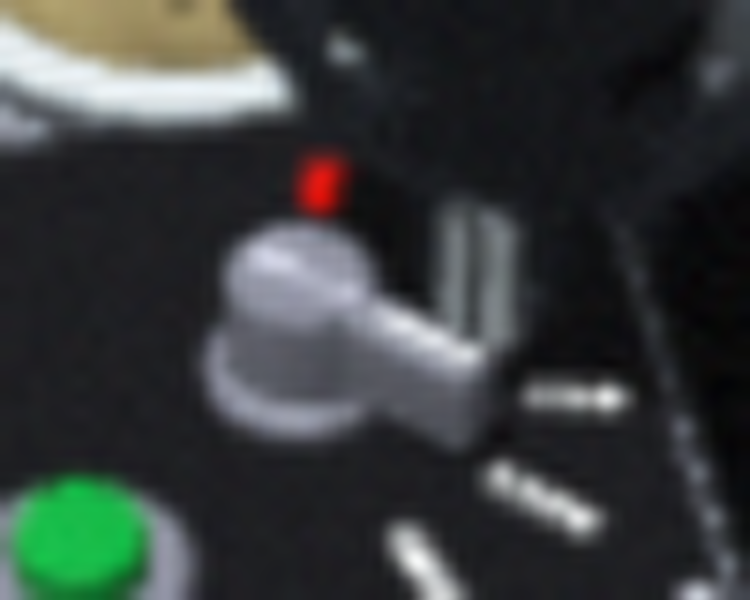

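The pointer has snapped to four: its end is at (470,360), about -35°, and lines up with the four-dot row. The force is gone. I'll back the finger off and lift it clear.

Emit:
{"op": "jog_arm", "data": {
  "rows": [
    [0,0.003,0.007,0,0],
    [0,0.006,0.014,0,0],
    [0,0.006,0.014,0.03,0],
    [0,0.006,0.014,0.07,0],
    [0,-0.03,-0.02,0.07,0],
    [0,-0.0785,-0.06,0.07,0],
    [0,-0.0785,-0.06,0.07,0],
    [0,-0.0785,-0.06,0.04,0],
    [0,-0.0785,-0.06,0.025,0],
    [0,-0.0785,-0.06,0.025,0]
  ]
}}

```text
t: 8.2
tool_pos: [0.4454, -0.1288, 0.0975]
tcp_rot: [-178.2, 89.9, 157.9]
contact_force: [-0.6, -0.2, 0.3]
grip_width: 0.0004
```

```bash
python3 snap.py 7
```

```text
8.2 [ 0.4454 -0.1288  0.0975] [-178.2   89.9  157.9] [-0.65 -0.24  0.26]
```

View pics/s7.png

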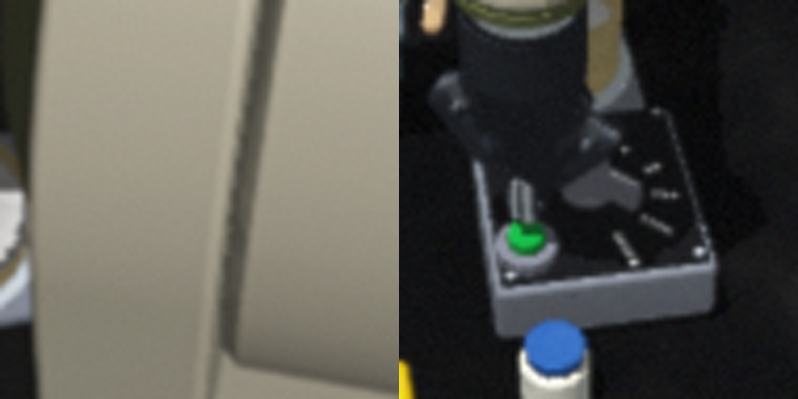

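The selector still points at the four dots, with its end at about (637,195), and the fingertip stands right over the green button at (522,225). Now I'll press.

Emit:
{"op": "jog_arm", "data": {
  "rows": [
    [0,0,-0.001,-0.01,0],
    [0,0,-0.001,-0.017,0],
    [0,0,-0.001,-0.02,0],
    [0,0,-0.001,-0.023,0],
    [0,0,-0.001,-0.025,0],
    [0,0,-0.001,-0.025,0]
  ]
}}

```text
t: 9.05
tool_pos: [0.4456, -0.1305, 0.0754]
tcp_rot: [49.0, 89.8, 25.0]
contact_force: [-3.9, 3.4, 43.3]
grip_width: -0.0002
```

```bash
python3 snap.py 8
```

```text
9.05 [ 0.4456 -0.1305  0.0754] [49.  89.8 25. ] [-3.87  3.39 43.28]
```

View pics/z8.png

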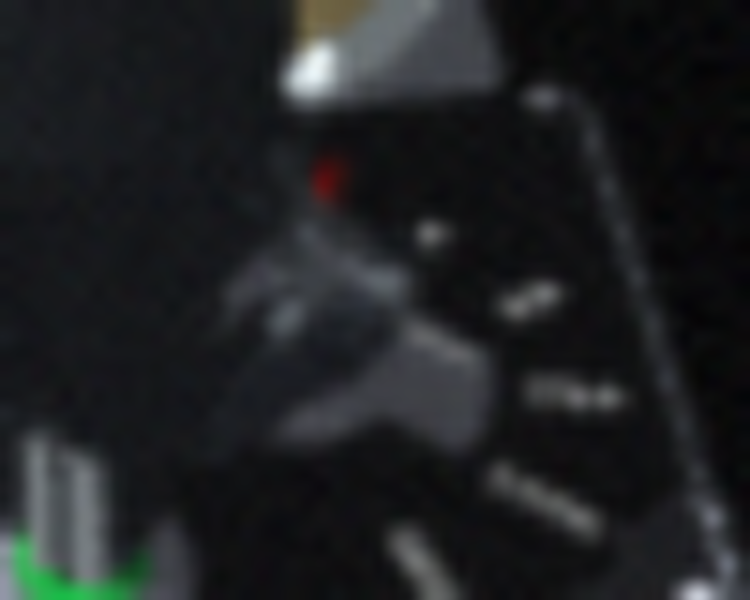

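```bash
python3 - <<'E'
from h import *
ims=[]
for k in('0','7','8'):
    f=load('side'+k);c=f['color'].astype(int);m=(c[...,1]>70)&(c[...,1]>1.8*c[...,0])&(c[...,1]>1.5*c[...,2]);m[:225]=0;m[260:]=0;m[:,:225]=0;m[:,255:]=0
    ys,xs=np.nonzero(m);print(k,len(ys),ys.min(),ys.max(),xs.min(),xs.max())
    g=c[...,1]-c[...,0]
    print(g[236:252,238:243].mean(1).round())
    ims.append(cv2.resize(f['color'][225:258,224:257,::-1],(260,260),interpolation=cv2.INTER_CUBIC))
cv2.imwrite('pics/b8.png',np.hstack(ims))
E
```

```text
0 64 237 245 236 244
[ 22. 113. 157. 165. 164. 166. 164. 134.  94.  54.   9.   4.   3.   1.
   2.   2.]
7 60 238 245 236 244
[  6.  17.  59.  89. 103. 160. 164. 136.  94.  54.   9.   4.   3.   3.
   2.   2.]
8 19 241 245 236 244
[  4.   6.   6.   5.   6.   6.  10.  49. 131.  83.  12.   4.   2.   1.
   3.   1.]
```

View pics/b8.png

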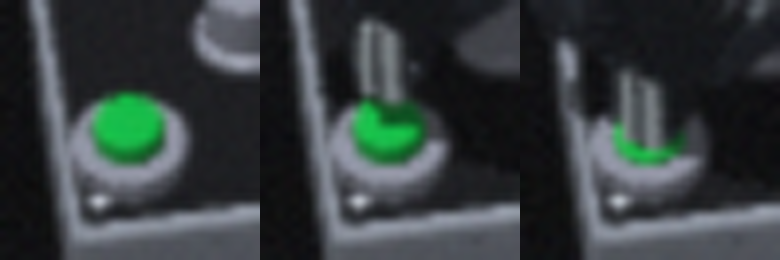

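Against the earlier frames, the green top's front edge has dropped by about 1.4 px, close to 6 mm. The 43 N fits a button that has bottomed out. I'll release it and lift off.

Emit:
{"op": "jog_arm", "data": {
  "rows": [
    [0,0,0,0.003,0],
    [0,0,0,0.01,0],
    [0,0,0,0.04,0],
    [0,0,0,0.09,0],
    [0,0,0,0.13,0],
    [0,-0.01,0.05,0.17,0],
    [0,-0.01,0.1,0.17,0],
    [0,-0.01,0.16,0.17,0],
    [0,-0.01,0.22,0.17,0],
    [0,-0.01,0.28,0.17,0]
  ]
}}

```text
t: 10.4
tool_pos: [0.4346, 0.1511, 0.2434]
tcp_rot: [-85.8, 90.0, -109.8]
contact_force: [1.3, 0.4, -0.1]
grip_width: 0.0001
```

Emit:
{"op": "jog_arm", "data": {
  "rows": [
    [0,-0.01,0.05,0,0],
    [0,-0.02,0.1,0,0],
    [0,-0.03,0.15,0,0],
    [0,-0.04,0.2,0,0],
    [0,-0.04,0.2,0,0],
    [0,-0.04,0.2,0,0]
  ]
}}

```text
t: 11.15
tool_pos: [0.395, 0.3484, 0.243]
tcp_rot: [-81.7, 89.9, -105.7]
contact_force: [0.8, -0.0, 0.8]
grip_width: 0.0001
```

```bash
python3 snap.py 9; python3 - <<'E'
from h import *
T,S=load("top9"),load("side9")
cv2.imwrite("pics/t9.png",cv2.resize(T["color"][:,:,::-1],(768,576)))
for n,f,g0 in(("T",T,load("top0")),("S",S,load("side0"))):
  for f in (g0,f):
    c=f["color"].astype(int);r,g,b=c[...,0],c[...,1],c[...,2]
    print(n,"green",cent(f,(g>120)&(r<80)&(b<110))[:4],"blue",cent(f,(b>110)&(r<80)&(g<120))[:2])
def tc(u,v):return (u+.5)/4.2-.5+270,(v+.5)/4.2-.5+135
E
```

```text
11.15 [0.395  0.3484 0.243 ] [ -81.7   89.9 -105.7] [ 0.79 -0.03  0.76]
T green [(43, array([335.26, 192.51])), (5, array([390., 100.])), (4, array([374. ,  96.5])), (4, array([398.5, 101. ]))] blue [(118, array([395.46,  44.64])), (42, array([361.1, 186.4]))]
T green [(41, array([335.24, 192.54])), (4, array([398.5, 101. ])), (4, array([373. , 108.5])), (3, array([389., 100.]))] blue [(119, array([395.47,  44.6 ])), (29, array([363.24, 184.86]))]
S green [(201, array([355.99, 302.19])), (196, array([391.86, 306.13])), (159, array([329.99, 305.16])), (56, array([239.7 , 240.61]))] blue [(217, array([429.14, 310.17])), (152, array([246.57, 266.93]))]
S green [(203, array([355.95, 302.05])), (187, array([392.03, 306.14])), (145, array([329.54, 305.04])), (56, array([239.7 , 240.61]))] blue [(217, array([429.13, 310.19])), (147, array([246.54, 266.98]))]
```

View pics/s9.png

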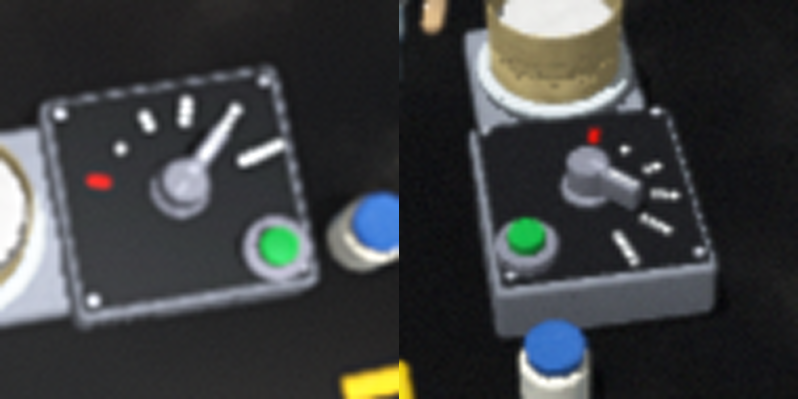

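View pics/t9.png

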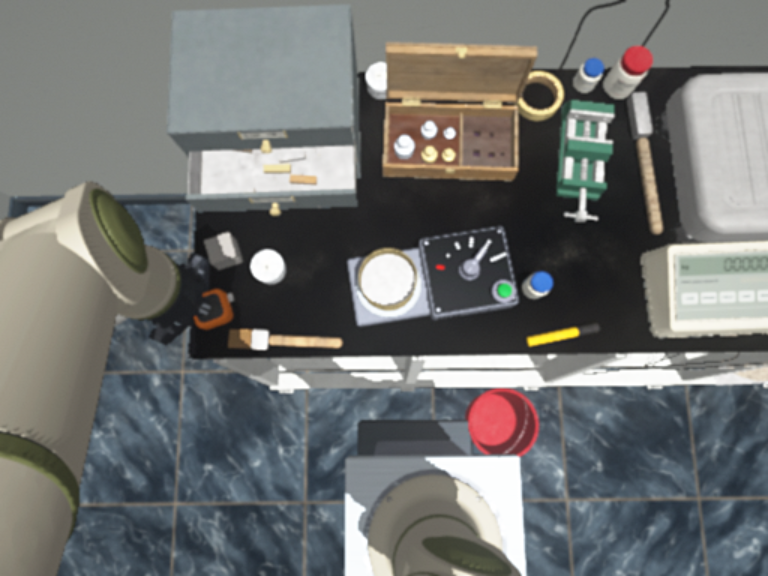

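The selector lies along the four-dot row: from (185,180) to about (230,115) in the zoomed top view. The green centroid is back at its starting pixel in the side view and within 0.03 px of it in the top view. The other objects look where they were, and the arm is clear. I'll hand in.

```bash
python3 - <<'E'
from bench import ctrl
print(ctrl.sign_off())
E
```

```text
the job is handed in; nothing more can be done
None
```

I pushed the selector with the shut fingertips from two dots through three to four. It snapped into the four-dot click and did not go on to five. After that I pressed the green start button down, let it come back up, moved the arm clear and handed the job in at about 11 s. No verdict was reported.

**Last checks:**
- **Selector:** in the last pictures it lies along the four-dot row in both views.
- **Start button:** the green top is back at its starting pixel in the side view and within 0.03 px of it in the top view.
- **Bystanders:** the sieve, tin, jar, cube, tape measure and marker look unmoved. I only measured the jar. Its side-view position is unchanged, but its top-view blue patch shifted by about 2 px (29 pixels against 42). I put that down to lighting.

**Less certain points:**
- **Press depth:** I had no direct reading of it. The side view showed the button top drop about 1.4 px (5 to 6 mm).
- **Press force:** it reached 43 N, more than planned, and stopped about 3 mm above the commanded height. I take that as the button reaching its own stop: some of its green side still showed above the collar, so the fingertip was not resting on the collar.

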